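# Bring the full cleaner bottle to the working bay and take off its push-and-turn cap

### The job

The cleaner bottle in the working bay of the wire rack, the right-hand bay on the sink side, is used up and stands there open; the full one, still closed with its push-and-turn safety cap, waits in the left-hand bay. Swap the two bottles so that each stands down in the other's bay, setting one aside on the free patch of table to the right of the rack meanwhile, and open the full one only once it stands in the working bay: press its cap down, keep it down while you turn it a quarter turn anticlockwise, and lift it off. Finish holding the cap in the gripper, level and a few centimetres above the mouth of the full bottle, without putting it down; keep both bottles upright and leave everything else on the table where it is.

Things in the scene. Friction and masses are not known exactly. Their poses are not given: they have to be found in the camera images.
- bottle_rack: Low steel rack fixed to the table: drip tray 105 x 270 mm with two square bays of 5 mm wire side by side along y. Origin: centre of its underside on the table; x away from the robot, y to the left, z up. Bays are 65 mm square inside, bottles 58 mm (they turn 6 deg at most). Top wires end 42.5 mm, the floor under the bottles 6 mm above the table. Place and yaw (within 20 deg) vary.
- bay_right (a point): Centre of the floor of the right-hand (y = -65 mm) bay: the working bay on the sink side. The empty bottle starts here.
- bay_left (a point): Centre of the floor of the left-hand (y = +65 mm) bay. The full, capped bottle starts here.
- free_patch (a point): Point on the bare table 200 mm to the right of the rack's centre, in line with the bays, where a bottle can be stood down meanwhile; an area of at least 80 x 80 mm is clear.
- full_bottle: Full bottle, white plastic, 0.25 to 0.4 kg: square body 58 x 58 mm, 88 mm high with plain upright sides and a flat shoulder, then a round neck of 26 mm diameter with two outer ledges (36 mm across) that hold the cap's lugs; mouth 108 mm above its underside. 127 mm high with its cap. Origin: centre of its underside; z up, x and y across its sides. Loose.
- empty_bottle: Empty bottle, the same in shape and size but without a cap (open neck, 108 mm high), about 0.06 kg. Origin: centre of its underside; z up. Loose.
- safety_cap: Round grey ribbed push-and-turn cap on the full bottle, 47 mm in diameter, 29 mm high, 40 g. Origin: centre of its lower edge, z up; locked, this is 98 mm above the bottle's underside, with the same yaw as the bottle. A spring inside it pushes it up; as it stands it can be neither pulled off nor turned (4 deg of play). See cap_grip for how it opens.
- cap_grip (a point): Point on the cap's axis 19 mm above its lower edge, to grip across the diameter; keep the fingertips 8 mm or more clear of the shoulder below. Pressed down at least 4 mm (9 N; it bottoms at 6.5 mm, 14 N) and kept down, the cap turns anticlockwise seen from above; from 56 deg on its lugs are free and it lifts straight off; at 126 deg it meets a stop, so a quarter turn is right.
- full_mouth (a point): Centre of the mouth of the full bottle, 108 mm above its underside.
- timer: Bystander: round wind-up kitchen timer, 66 mm wide, 53 mm high, close behind the middle of the rack. Loose, to be left alone.
- ramekin_1: Bystander: small steel sauce cup, 65 mm wide, 37 mm high, behind the gap between rack and free patch. Loose, to be left alone.
- spice_jar_2: Bystander: spice jar, 47 mm wide, 98 mm high, at the back right. Loose, to be left alone.
- ramekin_0: Bystander: small steel sauce cup, 65 mm wide, 37 mm high, behind the left end of the rack. Loose, to be left alone.

How it is judged (in metres and radians):
On the way, in this order (a step that is already met when the one before it is completed fails the run):
1. the bottles are swapped: the full one, still capped, stands down in the right-hand bay, the empty one in the left-hand bay (distance between full_bottle and bay_right below 0.008 m and distance between empty_bottle and bay_left below 0.008 m and angle between each of full_bottle, empty_bottle's own z axis and vertical below 0.08 rad and z of safety_cap in the frame of full_bottle below 0.101 m and angle between the x axis of safety_cap and the x axis of full_bottle, either way round below 0.2 rad), for 0.2 s.
2. the cap, pressed down by more than 2.5 mm, has been turned past its locking tooth (z of safety_cap in the frame of full_bottle below 0.0955 m and angle between the x axis of safety_cap and the x axis of full_bottle, either way round above 0.3 rad), for 0.04 s.
At the end, for the whole second after the job is handed in: Fingers hold the cap still, level within 17 deg, clear of the bottle, its edge 10 to 150 mm above the full bottle's mouth and within 30 mm of its axis; full bottle in the right bay, empty one in the left, each within 8 mm of the centre of the floor, upright, at rest, not held (contact force between the fingers and safety_cap above 1 N and z of safety_cap in the frame of full_bottle between 0.118 and 0.26 m and horizontal distance between safety_cap and full_mouth below 0.03 m and angle between safety_cap's own z axis and vertical below 0.3 rad and linear speed of safety_cap below 0.03 m/s and contact force between each of safety_cap, the fingers and full_bottle below 0.1 N and contact force between the fingers and empty_bottle below 0.1 N and distance between full_bottle and bay_right below 0.008 m and distance between empty_bottle and bay_left below 0.008 m and angle between each of full_bottle, empty_bottle's own z axis and vertical below 0.08 rad and linear speed of each of full_bottle, empty_bottle below 0.02 m/s); the arm keeps its last pose, push and grip.
It fails at once if a bottle is tipped over (more than 40 degrees) (angle between any of full_bottle, empty_bottle's own z axis and vertical above 0.7 rad).
It fails at once if a bystander is moved by more than 30 mm (distance of any of timer, ramekin_0, ramekin_1, spice_jar_2 from where it was at the start of the episode above 0.03 m).
It also fails if it takes over 72 s, if anything falls off the work surface, if the arm or the gripper's body presses on something with over 40 N, if the wrist force passes 120 N, or if a joint passes its speed limit or range.

### The arm

A 6-joint arm with a two-finger parallel gripper is mounted at the origin on a cart in front of the work surface, level with it; the furniture and walls round the work are solid. World frame = base frame: x ahead of the robot, y to its left, z up, the work surface at z = 0. Lengths are in mm, angles in rad, forces in N, time in s.
With the tool pointing down it reaches from about 350 to 975 mm from the base axis. Payload 7.1 kg.
Tool frame: the origin (TCP) lies at the very end of the fingers, on their centre line; the grasp point (between the pads) lies 19 mm behind it; z points along the fingers, y is the line along which they close (so a half turn about z gives the same grasp; the last joint's range is limited). The gripper opens to 88 mm and grips with 3 to 60 N. Pads are 20 mm wide; open, the fingers measure 115 mm over their backs; the gripper's body (75 mm by 178 mm) begins 61 mm behind the grasp point.
Start: joints at [-1.348, 0.423, 1.63, -0, 1.089, -0.019], TCP at [149.676, -606.796, 222.675] pointing down, gripper open.
Joint ranges: [-3, 3], [-0.9, 2.11], [0.09, 2.58], [-1.31, 4.45], [0.11, 2.69], [-2.54, 2.54]. Speed limits (rad/s): [2.39, 2.39, 3.01, 3.14, 3.14, 3.14].

### API

Orientations are given as a rotation vector (axis times angle).
In Python, from workcell import ctrl gives the robot as it stands. The module is installed in compiled form; this text tells all that it offers.
- The arm moves only by the shell command python3 -m inch 'ROWS'. ROWS is JSON, a list of rows, each a list of 7 numbers: the shift along the tool's x, y, z scaled (see below), then the turn, a rotation vector about the tool's x, y, z scaled (see below), then the closure, from -1 (fully open) to 1 (shut). In form: [[tx, ty, tz, wx, wy, wz, hand], ...]. A call has 1 to 10 rows; each row is the pose to reach, as a shift and turn from the pose commanded when the call began, along the tool's axes at that moment; what a row does not reach only later rows make up. The controller multiplies each number of a shift by 0.15 m and each number of a turn by pi/4 rad. A row lasts 1/8 s, in which the tool goes at most 62.5 mm and 10.7 degrees, less where a joint would pass 70% of its speed; a pose out of reach is approached as far as the arm can. A call with a number of a shift or a turn outside -1 to 1 is refused whole. A call with a gripper value outside its range is refused whole. The fingers move at their own pace and stop on an object; the grip force is fixed at half the most. Time passes only in rows, so rows that repeat a pose let the fingers close. It gives the time, the measured TCP pose, the force, the opening and the grip force at its end, in the units of the state.
- ctrl.get_obs(): the state, without advancing time (a new reading comes with each control period).
- ctrl.get_image(name): name is "scene" or "top"; returns the picture (384x512x3 uint8, red, green, blue); there is no depth.
- ctrl.camera_params(name): a dict with "vfov" (degrees; the focal length in pixels is half the picture's height over the tangent of half this angle, whatever the lens; pixels are square), "cx", "cy" (the principal point, pixels), "eye" and "attitude" of the camera in the world. Camera axes: x right, y up, looking along -z (the intrinsics and any distortion apply to the point x, -y, -z); pixel columns grow to the right and rows downward; lengths in mm; the calibration is good to about 2 mm. A picture is of the moment at which its call begins. camera_params takes no time and is no camera call.
- ctrl.close_job(): hands the job in; it is judged then, once.
The state is a dict: "t": time; "qpos": joint angles; "qvel": joint speeds; "joint_torque": joint torques, N m; "ee_pos": TCP position; "orientation": TCP orientation; "ft_force": force on the tool from outside, world axes, zero at the start; "moment": the same for the moment, N m; "width": finger opening in mm; "grasp_force": force on a finger pad.
Only numpy, scipy, OpenCV 4.12 (cv2) and the standard library are available. Lean on these libraries where they do the work, as an engineer would, in place of code of your own. Each camera call takes 0.05 s, during which the arm holds its last target. There are 200 camera calls.

## Working session

There is one attempt and no reset: what is moved stays moved. The work goes in short steps, Python scripts to look and compute and a shell command to move; the robot and the scene stay as the last step left them, time stands still between calls to the robot, and variables do not carry over. Pictures are saved under pics/ and viewed, at most 10 in all, crops included, and the job is handed in when it is done.

```bash
mkdir -p pics; python3 - <<'E'
from workcell import ctrl
import cv2
for n in("scene","top"):
    im=ctrl.get_image(n); cv2.imwrite(f"pics/{n}0.png",im[:,:,::-1]); print(ctrl.camera_params(n))
print(ctrl.get_obs())
E
```

```text
{'vfov': 46.743118916496776, 'cx': 254.5979905355951, 'cy': 187.86346016044058, 'eye': array([106.44465482, 622.65157303, 950.91963372]), 'attitude': array([ 0.31858526, -0.92117888, -2.30586434])}
{'vfov': 46.5987629812814, 'cx': 251.02247738391674, 'cy': 183.17420951174012, 'eye': array([ 519.34056422,  -37.95215802, 1320.89935763]), 'attitude': array([ 0.06185388, -0.049656  , -1.58117767])}
{'t': 0.1, 'qpos': array([-1.34799059e+00,  4.23801743e-01,  1.63057676e+00, -1.07356750e-05,
        1.08860620e+00, -1.90192508e-02]), 'qvel': array([ 1.44873600e-04, -1.37947433e-03,  6.72568893e-05,  1.25574004e-04,
       -7.32594176e-04, -3.61005572e-04]), 'joint_torque': array([-1.00376988e-04, -5.45610166e+01, -2.74324286e+01,  6.45634392e-02,
        1.88649015e-02, -2.75331860e-05]), 'ee_pos': array([ 149.57402046, -606.33385533,  221.97059371]), 'orientation': array([-3.11728113e+00, -3.78773745e-01,  2.37170184e-04]), 'ft_force': array([0.5862048 , 0.13937423, 0.47547942]), 'moment': array([ 0.01501924, -0.02523139, -0.00263075]), 'grasp_force': 0.0, 'width': 87.99904245766932}
```

View pics/scene0.png

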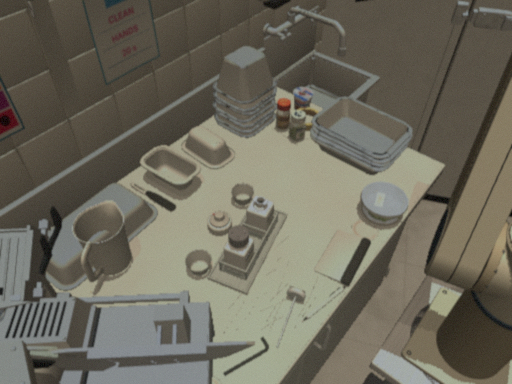

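View pics/top0.png

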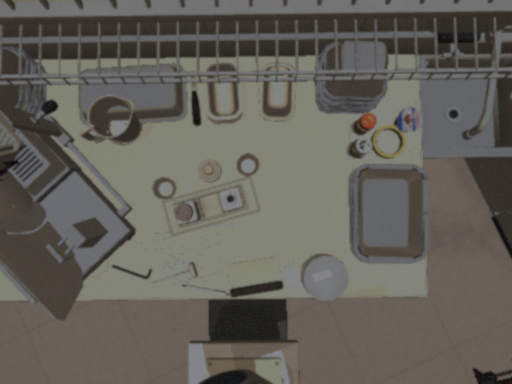

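The scene view shows the rack with the capped bottle (238,240) and the open one (260,212). In the top view the rack is centred near (211,206), with the capped bottle at (186,211) and the open one at (231,199). Next I'll take enlarged crops.

```bash
cat > h.py <<'E'
import numpy as np, cv2
from workcell import ctrl
from scipy.spatial.transform import Rotation as R
def cam(n):
    p=ctrl.camera_params(n); return p, 192/np.tan(np.radians(p["vfov"])/2), R.from_rotvec(p["attitude"]).as_matrix()
def ray(n,u,v,z):
    p,f,A=cam(n); d=A@np.array([(u-p["cx"])/f,-(v-p["cy"])/f,-1]); return p["eye"]+d*(z-p["eye"][2])/d[2]
def proj(n,X):
    p,f,A=cam(n); c=A.T@(np.array(X,float)-p["eye"]); return np.array([p["cx"]+f*c[0]/-c[2], p["cy"]-f*c[1]/-c[2]])
E
python3 - <<'E'
import cv2,numpy as np
a=cv2.imread("pics/top0.png")[165:245,150:290]; b=cv2.imread("pics/scene0.png")[175:295,180:300]
a=cv2.resize(a,None,fx=5,fy=5,interpolation=cv2.INTER_CUBIC); b=cv2.resize(b,None,fx=5,fy=5,interpolation=cv2.INTER_CUBIC)
cv2.imwrite("pics/a.png",a);cv2.imwrite("pics/b.png",b)
E
```

```text
(no output)
```

View pics/a.png

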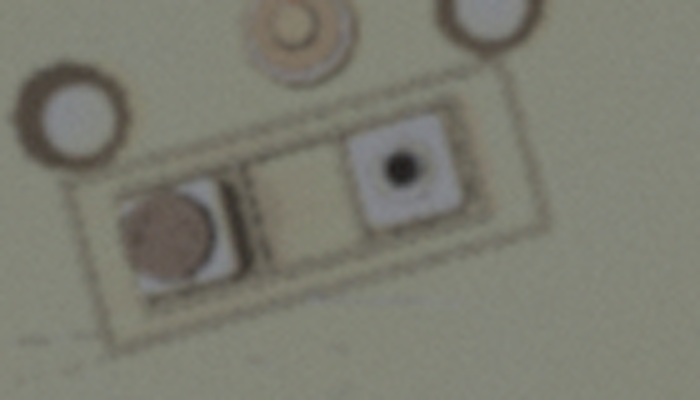

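View pics/b.png

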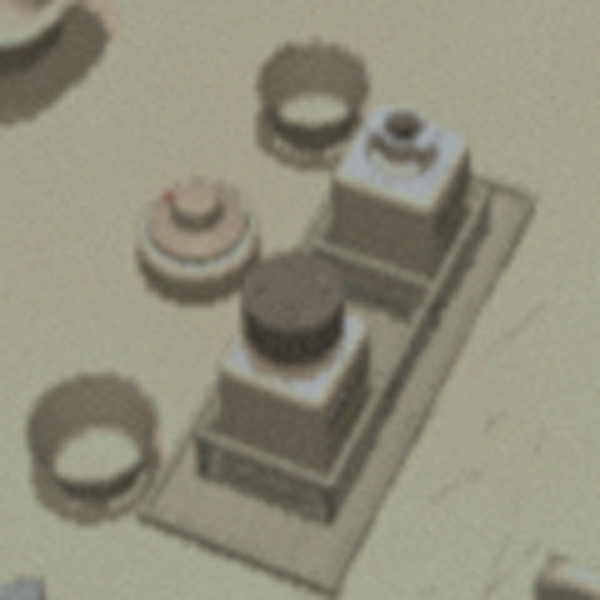

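The rack corners, the open mouth and the cap top are clear in both crops. The rack is yawed about 15°, and the timer and the ramekins sit close behind it.

```bash
python3 - <<'E'
from h import *
A=lambda x,y:((x+.5)/5-.5+150,(y+.5)/5-.5+165)
B=lambda x,y:((x+.5)/5-.5+180,(y+.5)/5-.5+175)
np.set_printoptions(precision=1,suppress=True)
t=[ray("top",*A(*p),3)[:2] for p in [(65,185),(500,65),(548,228),(112,350)]]
c=np.mean(t,0); print("tray",t,c,"yaws",[np.degrees(np.arctan2(*(d*[-1,1]))) for d in (t[0]-t[1],t[3]-t[2])], np.linalg.norm(t[0]-t[1]),np.linalg.norm(t[0]-t[3]))
print("tray scene",[ray("scene",*B(*p),4)[:2] for p in [(140,515),(535,200),(333,595)]])
e=[ray("top",*A(*p),94)[:2] for p in [(345,138),(448,112),(466,203),(368,228)]]
print("empty",np.mean(e,0),np.degrees(np.arctan2(*((e[0]-e[1])*[-1,1]))), ray("top",*A(402,168),114)[:2],ray("scene",*B(405,125),114)[:2])
print("cap",ray("top",*A(167,235),133)[:2],ray("scene",*B(294,292),133)[:2])
for s in(14.6,15.4,16.2):
  y=np.radians(s);ax=np.array([-np.sin(y),np.cos(y)]); print(s,"L",c+65*ax,"R",c-65*ax,"free",c-200*ax)
print("timer",ray("top",*A(296,28),50)[:2],"ram",ray("top",*A(490,8),37)[:2],ray("top",*A(72,118),37)[:2])
o=ctrl.get_obs();M=R.from_rotvec(o["orientation"]).as_matrix();print(M)
E
```

```text
tray [array([561.3, 234.1]), array([629.6, -24.2]), array([532.8, -51.5]), array([463.9, 206. ])] [546.9  91.1] yaws [np.float64(14.81580758738208), np.float64(14.977719505768667)] 267.12749120749925 101.37107441963926
tray scene [array([564.1, 234.1]), array([534.5, -52.7]), array([462.4, 207.5])]
empty [564.5  26.8] 13.548482161579813 [564.9  28.3] [564.8  28. ]
cap [529.9 152.7] [529.  155.1]
14.6 L [530.5 154. ] R [563.3  28.2] free [ 597.3 -102.4]
15.4 L [529.6 153.8] R [564.1  28.4] free [ 600.  -101.7]
16.2 L [528.7 153.5] R [565.   28.7] free [ 602.7 -101. ]
timer [648.3  92. ] ram [659.9 -19.1] [598.9 223.1]
[[ 1.   0.2 -0. ]
 [ 0.2 -1.   0. ]
 [ 0.  -0.  -1. ]]
```

```bash
cat > to.py <<'E'
# prints numbers (scaled rows) from present pose to a target: x y z psi_deg
import sys; from h import *
x,y,z,psi=map(float,sys.argv[1:5]); o=ctrl.get_obs()
M=R.from_rotvec(o["orientation"]); p=np.radians(psi)
T=R.from_matrix([[np.cos(p),np.sin(p),0],[np.sin(p),-np.cos(p),0],[0,0,-1]])
print("t",round(o["t"],2),"at",o["ee_pos"].round(1),"shift",(M.inv().apply(np.array([x,y,z])-o["ee_pos"])/150).round(3),"turn",((M.inv()*T).as_rotvec()/(np.pi/4)).round(4),"w",round(o["width"],1),"F",o["ft_force"].round(1),"q6",o["qpos"][5].round(2))
E
python3 -m inch '[[0.925,-0.86,0,0,0,0,-1],[0.925,-0.86,0,0,0,0,-1],[0.925,-0.86,0,0,0,0,-1],[0.925,-0.86,0,0,0,0,-1]]'
python3 -m inch '[[0.925,-0.86,0,0,0,0,-1],[0.925,-0.86,0,0,0,0,-1],[0.925,-0.86,0,0,0,0,-1],[0.925,-0.86,0,0,0,0,-1]]'
python3 -m inch '[[0.925,-0.86,0,0,0,0,-1],[0.925,-0.86,0,0,0,0,-1],[0.925,-0.86,0,0,0,0,-1],[0.925,-0.86,0,0,0,0,-1]]'
python3 -m inch '[[0.925,-0.86,0,0,0,0,-1],[0.925,-0.86,0,0,0,0,-1],[0.925,-0.86,0,0,0,0,-1],[0.925,-0.86,0,0,0,0,-1],[0.925,-0.86,0,0,0,0,-1]]'
python3 to.py 563.7 28.3 150 15
```

```text
t: 0.6
ee_pos: [254.8, -445.0, 222.4]
orientation: [-3.116, -0.385, 0.001]
ft_force: [-0.3, 0.2, -0.0]
width: 87.9
grasp_force: 0.0
t: 1.1
ee_pos: [358.8, -287.8, 222.7]
orientation: [-3.118, -0.386, -0.0]
ft_force: [-0.6, -0.2, -0.0]
width: 88.0
grasp_force: 0.0
t: 1.6
ee_pos: [463.1, -130.2, 222.7]
orientation: [3.117, 0.385, 0.001]
ft_force: [-0.7, -0.5, 0.0]
width: 87.9
grasp_force: 0.0
t: 2.22
ee_pos: [564.7, 25.2, 222.1]
orientation: [3.118, 0.377, -0.002]
ft_force: [0.2, -0.6, -0.7]
width: 87.6
grasp_force: 0.0
t 2.23 at [564.7  25.2 222.1] shift [-0.    -0.022  0.481] turn [ 0.0004  0.0019 -0.0267] w 87.6 F [ 0.2 -0.6 -0.7] q6 1.35
```

```bash
python3 -m inch '[[0,-0.022,0.48,0,0,-0.027,-1],[0,-0.022,0.48,0,0,-0.027,-1],[0,-0.022,0.48,0,0,-0.027,-1],[0,-0.022,0.48,0,0,-0.027,-1]]' >/dev/null
python3 to.py 563.7 28.3 63 15
python3 -m inch '[[0,0,0.2,0,0,0,-1],[0,0,0.4,0,0,0,-1],[0,0,0.58,0,0,0,-1],[0,0,0.58,0,0,0,-1],[0,0,0.58,0,0,0,-1]]'
python3 to.py 563.7 28.3 63 15
python3 - <<'E'
from h import *
im=ctrl.get_image("scene")[150:300,170:310,::-1]; cv2.imwrite("pics/c.png",cv2.resize(im,None,fx=4,fy=4))
E
```

```text
t 2.73 at [565.4  29.6 152.6] shift [-0.015  0.005  0.597] turn [ 0.0009 -0.0034  0.0002] w 87.7 F [ 0.2 -0.3 -0.3] q6 1.34
t: 3.35
ee_pos: [565.5, 30.3, 65.4]
orientation: [3.114, 0.412, 0.004]
ft_force: [-0.0, 0.1, -0.2]
width: 87.7
grasp_force: 0.0
t 3.35 at [565.5  30.3  65.4] shift [-0.015  0.01   0.016] turn [ 0.0008 -0.0031  0.0014] w 87.7 F [-0.   0.1 -0.2] q6 1.34
```

View pics/c.png

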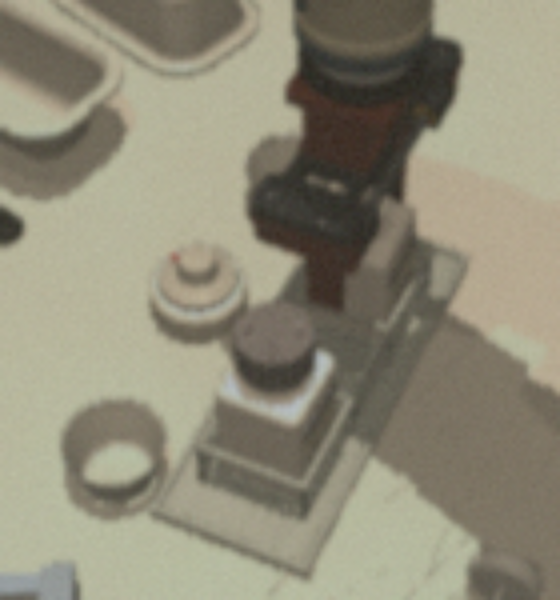

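The gripper straddles the empty bottle at about (340,260) in the crop, with a finger in the gap and clear of the wires. I'll close it.

```bash
python3 -m inch '[[-0.015,0.01,0.015,0,0,0,-1],[-0.015,0.01,0.015,0,0,0,1],[-0.015,0.01,0.015,0,0,0,1],[-0.015,0.01,0.015,0,0,0,1],[-0.015,0.01,0.015,0,0,0,1],[-0.015,0.01,0.015,0,0,0,1],[-0.015,0.01,0.015,0,0,0,1],[-0.015,0.01,0.015,0,0,0,1]]'
python3 to.py 563.7 28.3 138 15
```

```text
t: 4.4
ee_pos: [562.5, 28.3, 61.5]
orientation: [3.114, 0.412, 0.0]
ft_force: [0.2, 0.3, 1.4]
width: 57.9
grasp_force: 30.0
t 4.4 at [562.5  28.3  61.5] shift [ 0.008  0.002 -0.51 ] turn [ 0.     -0.0001  0.0016] w 57.9 F [0.2 0.3 1.4] q6 1.34
```

```bash
python3 -m inch '[[0,0,-0.2,0,0,0,1],[0,0,-0.5,0,0,0,1],[0,0,-0.5,0,0,0,1],[0,0.3,-0.5,0,0,0,1],[0,0.6,-0.5,0,0,0,1],[0,0.9,-0.5,0,0,0,1],[0,0.9,-0.5,0,0,0,1],[0,0.9,-0.5,0,0,0,1]]'
python3 to.py 597.5 -102.1 56 15
```

```text
t: 5.4
ee_pos: [596.5, -101.7, 135.3]
orientation: [-3.114, -0.411, 0.003]
ft_force: [-0.1, 0.5, -1.3]
width: 57.5
grasp_force: 30.0
t 5.4 at [ 596.5 -101.7  135.3] shift [0.007 0.005 0.529] turn [-0.0015  0.0024  0.0008] w 57.5 F [-0.1  0.5 -1.3] q6 1.12
```

```bash
python3 -m inch '[[0,0,0.2,0,0,0,1],[0,0,0.4,0,0,0,1],[0,0,0.5,0,0,0,1],[0,0,0.5,0,0,0,1],[0,0,0.515,0,0,0,1],[0,0,0.525,0,0,0,1],[0,0,0.525,0,0,0,1],[0,0,0.525,0,0,0,1]]'
python3 to.py 597.5 -102.1 56 15
```

```text
t: 6.4
ee_pos: [597.7, -102.2, 58.1]
orientation: [3.114, 0.412, 0.001]
ft_force: [-0.8, -0.4, -1.2]
width: 58.3
grasp_force: 30.0
t 6.4 at [ 597.7 -102.2   58.1] shift [-0.001 -0.001  0.014] turn [ 0.0003 -0.0007  0.0013] w 58.3 F [-0.8 -0.4 -1.2] q6 1.12
```

```bash
python3 -m inch '[[0,0,0.008,0,0,0,1],[0,0,0.013,0,0,0,1],[0,0,0.013,0,0,0,1]]'
python3 -m inch '[[0,0,0,0,0,0,0.2],[0,0,0,0,0,0,-1],[0,0,0,0,0,0,-1],[0,0,0,0,0,0,-1],[0,0,-0.5,0,0,0,-1],[0,0,-1,0,0,0,-1],[0,0,-1,0,0,0,-1],[0,0,-1,0,0,0,-1]]'
python3 to.py 530.1 153.9 205 15
```

```text
t: 6.78
ee_pos: [597.4, -102.1, 55.6]
orientation: [-3.114, -0.412, 0.0]
ft_force: [0.0, 0.9, -0.6]
width: 57.9
grasp_force: 30.0
t: 7.78
ee_pos: [598.9, -102.4, 208.1]
orientation: [3.113, 0.412, 0.007]
ft_force: [-0.4, 0.1, -0.5]
width: 88.1
grasp_force: 0.0
t 7.78 at [ 598.9 -102.4  208.1] shift [ 1.000e-03 -1.769e+00  1.700e-02] turn [ 0.0027 -0.0056  0.0016] w 88.1 F [-0.4  0.1 -0.5] q6 1.12
```

```bash
python3 -m inch '[[0,-0.4,0,0,0,0,-1],[0,-0.8,0,0,0,0,-1],[0,-0.88,0,0,0,0,-1],[0,-0.88,0,0,0,0,-1]]' >/dev/null
python3 -m inch '[[0,-0.4,0,0,0,0,-1],[0,-0.8,0,0,0,0,-1],[0,-0.887,0,0,0,0,-1],[0,-0.887,0,0,0,0,-1],[0,-0.887,0,0,0,0,-1]]' >/dev/null
python3 to.py 530.1 153.9 63 15; python3 - <<'E'
from h import *
im=ctrl.get_image("top")[140:250,130:290,::-1]; cv2.imwrite("pics/d.png",cv2.resize(im,None,fx=4,fy=4))
E
```

```text
t 8.9 at [529.2 152.2 205.5] shift [ 0.009 -0.01   0.95 ] turn [ 0.0005  0.0003 -0.0004] w 88.2 F [-0.2 -0.1 -0.5] q6 1.57
```

View pics/d.png

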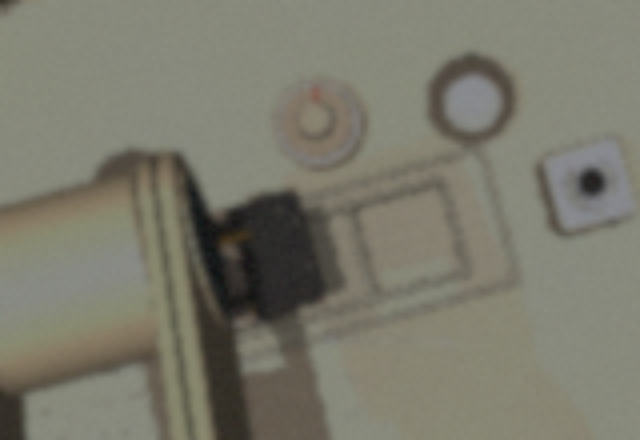

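The empty bottle stands upright on the patch at (587,185) in the crop, the right bay is clear, and the timer and ramekin haven't moved. Next I'll descend on the full bottle.

```bash
python3 -m inch '[[0,0,0.3,0,0,0,-1],[0,0,0.6,0,0,0,-1],[0,0,0.8,0,0,0,-1],[0,0,0.9,0,0,0,-1],[0,0,0.95,0,0,0,-1],[0,0,0.95,0,0,0,-1],[0,0,0.95,0,0,0,-1]]'
python3 -m inch '[[0,0,0,0,0,0,1],[0,0,0,0,0,0,1],[0,0,0,0,0,0,1],[0,0,0,0,0,0,1],[0,0,0,0,0,0,1],[0,0,0,0,0,0,1],[0,0,0,0,0,0,1]]'
python3 to.py 530.1 153.9 138 15
```

```text
t: 9.82
ee_pos: [529.4, 154.0, 64.2]
orientation: [-3.114, -0.412, -0.003]
ft_force: [-0.1, 0.1, -0.8]
width: 87.7
grasp_force: 0.0
t: 10.7
ee_pos: [528.7, 153.9, 63.4]
orientation: [-3.114, -0.412, -0.0]
ft_force: [-0.6, -0.8, 5.3]
width: 57.5
grasp_force: 29.9
t 10.7 at [528.7 153.9  63.4] shift [ 0.009  0.002 -0.497] turn [ 0.     -0.0004  0.0016] w 57.5 F [-0.6 -0.8  5.3] q6 1.57
```

```bash
python3 -m inch '[[0,0,-0.2,0,0,0,1],[0,0,-0.5,0,0,0,1],[0,0,-0.5,0,0,0,1],[0,0.3,-0.5,0,0,0,1],[0,0.6,-0.5,0,0,0,1],[0,0.867,-0.5,0,0,0,1],[0,0.867,-0.5,0,0,0,1],[0,0.867,-0.5,0,0,0,1],[0,0.867,-0.5,0,0,0,1]]'
python3 to.py 563 28.3 100 15;python3 - <<'E'
from h import *
im=ctrl.get_image("scene")[150:300,170:310,::-1]; cv2.imwrite("pics/e.png",cv2.resize(im,None,fx=4,fy=4))
E
```

```text
t: 11.82
ee_pos: [561.7, 29.2, 137.5]
orientation: [-3.114, -0.414, 0.002]
ft_force: [-0.3, 0.3, -2.8]
width: 57.9
grasp_force: 29.9
t 11.82 at [561.7  29.2 137.5] shift [0.007 0.008 0.25 ] turn [-0.0006  0.0017  0.0029] w 57.9 F [-0.3  0.3 -2.8] q6 1.34
```

View pics/e.png

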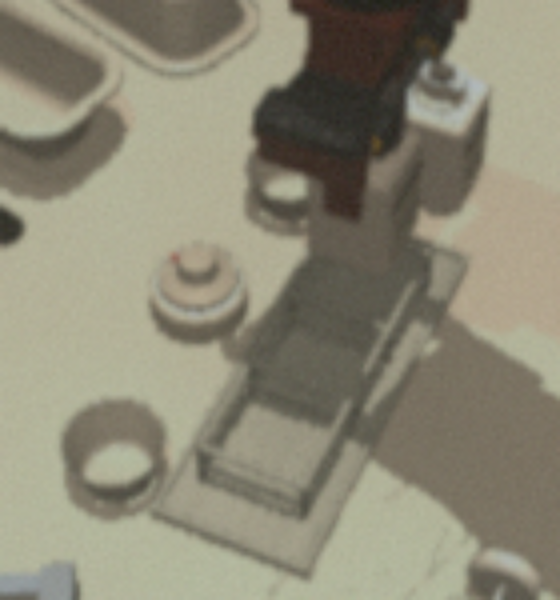

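The full bottle hangs upright in the gripper above the right bay, around (365,220), and the left bay is empty. I'll lower it and watch the force.

```bash
python3 -m inch '[[0,0,0.1,0,0,0,1],[0,0,0.2,0,0,0,1],[0,0,0.25,0,0,0,1],[0,0,0.3,0,0,0,1],[0,0,0.34,0,0,0,1],[0,0,0.34,0,0,0,1]]'
python3 -m inch '[[0,0,0.04,0,0,0,1],[0,0,0.08,0,0,0,1],[0,0,0.12,0,0,0,1],[0,0,0.15,0,0,0,1],[0,0,0.155,0,0,0,1],[0,0,0.155,0,0,0,1]]'
python3 to.py 563 28.3 63 15
```

```text
t: 12.62
ee_pos: [562.2, 28.2, 86.8]
orientation: [-3.114, -0.412, 0.001]
ft_force: [-0.4, 0.8, -2.1]
width: 58.0
grasp_force: 29.9
t: 13.38
ee_pos: [562.5, 28.3, 64.0]
orientation: [-3.114, -0.412, -0.0]
ft_force: [0.3, 0.9, -2.8]
width: 58.0
grasp_force: 29.9
t 13.38 at [562.5  28.3  64. ] shift [0.004 0.001 0.006] turn [-0.     -0.      0.0015] w 58.0 F [ 0.3  0.9 -2.8] q6 1.34
```

Weight still hangs on the gripper (-2.8 N), so I'll lower the last millimetre and release.

```bash
python3 -m inch '[[0,0,0.006,0,0,0,1],[0,0,0.01,0,0,0,1],[0,0,0.01,0,0,0,1]]'
python3 -m inch '[[0,0,0,0,0,0,0.2],[0,0,0,0,0,0,-1],[0,0,0,0,0,0,-1],[0,0,0,0,0,0,-1],[0,0,-0.5,0,0,0,-1],[0,0,-0.95,0,0,0,-1],[0,0,-0.95,0,0,0,-1],[0,0,-0.95,0,0,0,-1]]'
python3 to.py 597.3 -102.1 205 15
```

```text
t: 13.75
ee_pos: [562.7, 28.3, 63.4]
orientation: [3.114, 0.412, 0.001]
ft_force: [-1.1, 1.1, 5.2]
width: 57.9
grasp_force: 29.9
t: 14.75
ee_pos: [562.9, 28.3, 205.8]
orientation: [3.114, 0.412, 0.004]
ft_force: [0.0, 0.3, -0.3]
width: 87.8
grasp_force: 0.0
t 14.75 at [562.9  28.3 205.8] shift [-0.005  0.899  0.006] turn [ 0.0007 -0.003   0.0015] w 87.8 F [ 0.   0.3 -0.3] q6 1.34
```

```bash
python3 -m inch '[[0,0.4,0,0,0,0,-1],[0,0.8,0,0,0,0,-1],[0,0.9,0,0,0,0,-1],[0,0.9,0,0,0,0,-1],[0,0.9,0,0,0,0,-1]]' >/dev/null
python3 -m inch '[[0,0,0.3,0,0,0,-1],[0,0,0.6,0,0,0,-1],[0,0,0.85,0,0,0,-1],[0,0,0.95,0,0,0,-1],[0,0,0.99,0,0,0,-1],[0,0,0.99,0,0,0,-1],[0,0,0.99,0,0,0,-1]]'
python3 -m inch '[[0,0,0,0,0,0,1],[0,0,0,0,0,0,1],[0,0,0,0,0,0,1],[0,0,0,0,0,0,1],[0,0,0,0,0,0,1],[0,0,0,0,0,0,1],[0,0,0,0,0,0,1]]'
python3 to.py 597.5 -102.1 55.6 15
```

```text
t: 16.25
ee_pos: [598.5, -102.2, 57.8]
orientation: [3.114, 0.412, 0.003]
ft_force: [-0.3, -0.1, 1.0]
width: 87.7
grasp_force: 0.0
t: 17.12
ee_pos: [597.6, -102.2, 56.6]
orientation: [3.114, 0.412, 0.0]
ft_force: [-0.4, -1.1, 3.6]
width: 58.2
grasp_force: 30.0
t 17.12 at [ 597.6 -102.2   56.6] shift [-0.    -0.     0.007] turn [ 0.0001 -0.0002  0.0015] w 58.2 F [-0.4 -1.1  3.6] q6 1.12
```

```bash
python3 -m inch '[[0,0,-0.3,0,0,0,1],[0,0,-0.7,0,0,0,1],[0,0,-1,0,0,0,1],[0,0,-1,0,0,0,1],[0,0,-1,0,0,0,1],[0,0,-1,0,0,0,1]]'
python3 -m inch '[[0,-0.3,0,0,0,0,1],[0,-0.65,0,0,0,0,1],[0,-0.9,0,0,0,0,1],[0,-0.9,0,0,0,0,1],[0,-0.9,0,0,0,0,1]]' >/dev/null
python3 -m inch '[[0,-0.3,0,0,0,0,1],[0,-0.65,0,0,0,0,1],[0,-0.867,0,0,0,0,1],[0,-0.867,0,0,0,0,1],[0,-0.867,0,0,0,0,1],[0,-0.867,0,0,0,0,1]]'
python3 to.py 529.1 153.9 63 15
```

```text
t: 17.88
ee_pos: [596.3, -101.9, 204.5]
orientation: [-3.113, -0.412, 0.005]
ft_force: [-0.6, 0.1, -0.4]
width: 57.6
grasp_force: 30.0
t: 19.25
ee_pos: [529.1, 152.5, 206.3]
orientation: [3.115, 0.409, -0.0]
ft_force: [0.2, 0.0, 0.3]
width: 57.6
grasp_force: 30.0
t 19.25 at [529.1 152.5 206.3] shift [ 0.003 -0.009  0.956] turn [ 0.0003  0.0003 -0.0007] w 57.6 F [0.2 0.  0.3] q6 1.57
```

```bash
python3 -m inch '[[0,0,0.3,0,0,0,1],[0,0,0.5,0,0,0,1],[0,0,0.65,0,0,0,1],[0,0,0.72,0,0,0,1],[0,0,0.78,0,0,0,1],[0,0,0.84,0,0,0,1],[0,0,0.9,0,0,0,1],[0,0,0.94,0,0,0,1],[0,0,0.95,0,0,0,1],[0,0,0.95,0,0,0,1]]'
python3 to.py 529.1 153.9 62.6 15
```

```text
t: 20.5
ee_pos: [528.7, 153.9, 64.0]
orientation: [-3.114, -0.412, -0.0]
ft_force: [0.4, -0.3, -0.4]
width: 58.1
grasp_force: 30.0
t 20.5 at [528.7 153.9  64. ] shift [0.003 0.001 0.009] turn [ 0.     -0.0001  0.0018] w 58.1 F [ 0.4 -0.3 -0.4] q6 1.57
```

```bash
python3 -m inch '[[0,0,0.005,0,0,0,1],[0,0,0.01,0,0,0,1],[0,0,0.01,0,0,0,1]]'
python3 -m inch '[[0,0,0,0,0,0,0.2],[0,0,0,0,0,0,-1],[0,0,0,0,0,0,-1],[0,0,0,0,0,0,-1],[0,0,-0.5,0,0,0,-1],[0,0,-0.95,0,0,0,-1],[0,0,-0.95,0,0,0,-1],[0,0,-0.95,0,0,0,-1]]'
python3 -m inch '[[0,0.4,0,0,0,0,-1],[0,0.8,0,0,0,0,-1],[0,0.867,0,0,0,0,-1],[0,0.867,0,0,0,0,-1],[0,0.867,0,0,0,0,-1]]' >/dev/null
python3 to.py 563.5 28.3 104 15;python3 - <<'E'
from h import *
im=ctrl.get_image("scene")[150:300,170:310,::-1]; cv2.imwrite("pics/f.png",cv2.resize(im,None,fx=4,fy=4))
E
```

```text
t: 20.88
ee_pos: [528.7, 153.9, 62.6]
orientation: [-3.114, -0.412, -0.001]
ft_force: [-0.1, 0.2, -0.4]
width: 57.7
grasp_force: 30.0
t: 21.88
ee_pos: [529.1, 154.0, 205.9]
orientation: [-3.114, -0.412, -0.004]
ft_force: [0.8, 0.2, 0.2]
width: 87.7
grasp_force: 0.0
t 22.5 at [561.6  29.4 203.9] shift [0.012 0.011 0.666] turn [-0.001   0.0024  0.0027] w 88.0 F [0.6 0.1 0.2] q6 1.34
```

View pics/f.png

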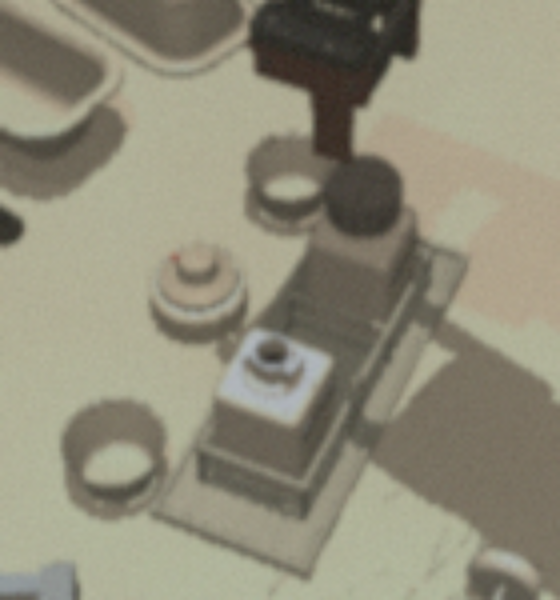

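The bottles are swapped: the empty one is in the left bay with its mouth at (272,350), and the capped one is in the right bay with its cap at (364,187). I'll compare these with the expected projections to check that both are seated.

```bash
python3 - <<'E'
from h import *
C=lambda u,v:((u+.5)/4-.5+170,(v+.5)/4-.5+150)
D=lambda p:((p[0]-170+.5)*4-.5,(p[1]-150+.5)*4-.5)
print("mouth exp",D(proj("scene",[529.5,154,114])),ray("scene",*C(272,350),114))
print("cap exp top",D(proj("scene",[563,28.3,133])))
a=np.linspace(0,6.28,90); q=np.array([D(proj("scene",[563+23.5*np.cos(t),28.3+23.5*np.sin(t),133])) for t in a]);print(q.min(0),q.max(0))
im=ctrl.get_image("top")[165:245,150:290,::-1]; cv2.imwrite("pics/g.png",cv2.resize(im,None,fx=5,fy=5))
E
```

```text
mouth exp (np.float64(276.27757000064173), np.float64(351.8549485121258)) [532.3141309  154.57269284 114.        ]
cap exp top (np.float64(366.39396584905694), np.float64(181.24282971268383))
[328.74290175 153.87650617] [404.05060396 209.42786311]
```

```bash
python3 -m inch '[[0,0,0.3,0,0,0,-1],[0,0,0.5,0,0,0,-1],[0,0,0.6,0,0,0,-1],[0,0,0.65,0,0,0,-1],[0,0,0.65,0,0,0,-1],[0,0,0.65,0,0,0,-1]]'
python3 -m inch '[[0,0,0,0,0,0,0],[0,0,0,0,0,0,1],[0,0,0,0,0,0,1],[0,0,0,0,0,0,1],[0,0,0,0,0,0,1],[0,0,0,0,0,0,1],[0,0,0,0,0,0,1],[0,0,0,0,0,0,1],[0,0,0,0,0,0,1]]'
python3 to.py 563 28.3 106 15
```

```text
t: 23.35
ee_pos: [563.1, 28.3, 108.4]
orientation: [3.114, 0.412, 0.003]
ft_force: [-0.1, 0.8, 0.7]
width: 88.0
grasp_force: 0.0
t: 24.48
ee_pos: [562.4, 28.2, 107.5]
orientation: [3.114, 0.412, 0.0]
ft_force: [-0.0, -0.0, 0.3]
width: 46.8
grasp_force: 30.0
t 24.48 at [562.4  28.2 107.5] shift [0.004 0.001 0.01 ] turn [ 0.0001 -0.0001  0.0016] w 46.8 F [-0.  -0.   0.3] q6 1.34
```

```bash
python3 -m inch '[[0,0,0.02,0,0,0,1],[0,0,0.036,0,0,0,1],[0,0,0.036,0,0,0,1],[0,0,0.036,0,0,0,1]]'
```

```text
t: 24.98
ee_pos: [562.9, 28.1, 103.3]
orientation: [3.114, 0.412, 0.002]
ft_force: [-3.4, -1.7, 13.7]
width: 46.7
grasp_force: 30.0
```

```bash
python3 -m inch '[[0,0,0,0,0,-0.2,1],[0,0,0,0,0,-0.4,1],[0,0,0,0,0,-0.6,1],[0,0,0,0,0,-0.8,1],[0,0,0,0,0,-1,1],[0,0,0,0,0,-1,1]]'
python3 to.py 563 28.3 103.3 60
python3 -c "
from h import *
print(ctrl.get_obs()['moment'])"
```

```text
t: 25.72
ee_pos: [563.9, 28.5, 103.5]
orientation: [2.717, 1.574, 0.005]
ft_force: [0.0, 0.5, 10.0]
width: 46.7
grasp_force: 30.0
t 25.73 at [563.9  28.5 103.5] shift [-0.004 -0.005  0.001] turn [ 0.0034 -0.0025  0.0038] w 46.7 F [ 0.   0.5 10. ] q6 0.55
[0.01229537 0.05835557 0.0281131 ]
```

```bash
python3 -m inch '[[0,0,0.005,0,0,-0.2,1],[0,0,0.005,0,0,-0.4,1],[0,0,0.005,0,0,-0.6,1],[0,0,0.005,0,0,-0.8,1],[0,0,0.005,0,0,-1,1],[0,0,0.005,0,0,-1,1],[0,0,0.005,0,0,-1,1]]'
python3 to.py 563 28.3 103.3 105
```

```text
t: 26.6
ee_pos: [564.3, 28.5, 103.1]
orientation: [1.909, 2.491, 0.004]
ft_force: [-1.0, -0.4, 13.8]
width: 46.5
grasp_force: 30.0
t 26.6 at [564.3  28.5 103.1] shift [ 0.001 -0.009 -0.001] turn [0.0052 0.0009 0.0016] w 46.5 F [-1.  -0.4 13.8] q6 -0.23
```

```bash
python3 -m inch '[[0,0,-0.03,0,0,0,1],[0,0,-0.06,0,0,0,1],[0,0,-0.09,0,0,0,1],[0,0,-0.09,0,0,0,1]]'
python3 to.py 563 28.3 140 105
```

```text
t: 27.1
ee_pos: [562.2, 28.3, 114.8]
orientation: [-1.911, -2.493, 0.0]
ft_force: [-0.2, 0.5, -1.1]
width: 46.3
grasp_force: 30.0
t 27.1 at [562.2  28.3 114.8] shift [-0.001  0.005 -0.168] turn [-0.0003 -0.0002  0.0016] w 46.3 F [-0.2  0.5 -1.1] q6 -0.23
```

The cap came free (the force is only its weight), so I'll lift it to about 45 mm above the mouth.

```bash
python3 -m inch '[[0,0,-0.1,0,0,0,1],[0,0,-0.2,0,0,0,1],[0,0,-0.3,0,0,0,1],[0,0,-0.34,0,0,0,1],[0,0,-0.34,0,0,0,1],[0,0,-0.34,0,0,0,1],[0,0,-0.34,0,0,0,1]]'
python3 - <<'E'
from h import *
im=ctrl.get_image("scene")[150:300,170:310,::-1]; cv2.imwrite("pics/h.png",cv2.resize(im,None,fx=4,fy=4))
E
```

```text
t: 27.98
ee_pos: [562.1, 28.2, 165.3]
orientation: [-1.911, -2.493, 0.001]
ft_force: [-0.4, -0.7, -0.8]
width: 46.8
grasp_force: 30.0
```

View pics/h.png

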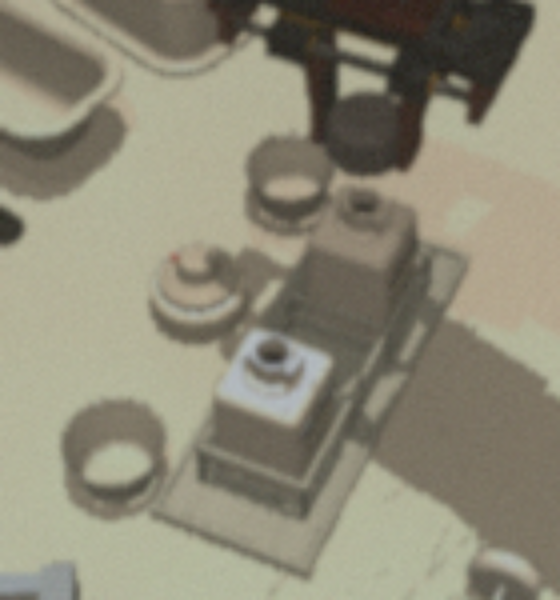

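The cap is held level at (363,130) above the open full bottle, whose mouth is at (363,203). Both bottles are seated upright and the bystanders haven't moved, so I'll hand in.

```bash
python3 -c "
from workcell import ctrl
print(ctrl.close_job())"
```

```text
the job is handed in; nothing more can be done
None
```

The bottles are swapped, the full one was opened in the working bay, and the job is handed in at about 28 s with the cap held level above its mouth; the hand-in call returned no verdict.

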